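Index the die table of an eyelet press to the yellow die

TASK

The next ornaments take the eyelets of the yellow die: turn the revolving die table of the hand press, gently pushing its upright coloured tabs round with the fingertips, until the die with the yellow tab has clicked in right under the ram. Only push: do not lift the die table, do not touch the brass-topped dies or pull the press lever, and leave the cups, jars and tools around the press standing where they are. Finish with the hand clear of the press.

Things in the scene. Friction and masses are not known exactly. Their poses are not given: they have to be found in the camera images.
- pivot (a point): Centre of the revolving die table, on its axis (vertical), level with the table's top face, 60 mm above the work surface. The die table is an aluminium disc 160 mm across and 14 mm thick in a cream-coloured hand press that is bolted to the bench. A dark nut 30 mm across stands 14 mm high on its centre.
- ram_tip (a point): Centre of the lower face of the ram, the round steel plunger (28 mm across) that hangs from the press head, 104 mm above the work surface and 52 mm from the pivot axis, straight above the place where the active die must be.
- press: Cream hand press bolted to the bench; origin on the pivot axis at the work surface, its +y axis points from pivot to ram. Base plate 180 mm wide (x) from y -110 to 210 mm, 18 mm high. Column 56 mm wide at y 127 to 189 mm; head 60 mm wide at y 25 to 190 mm, 135 to 205 mm high. The half of the die table away from the ram (y below 0) is open from above.
- yellow_die (a point): Centre of the top of the yellow station's brass-topped die, 52 mm from the pivot axis, 82 mm above the work surface. Six such dies, each 26 mm across at the foot and rising to about 86 mm above the work surface, are screwed to the die table at every 60 degrees; each one has its own coloured tab on the same radius.
- yellow_tab (a point): Yellow tab, on its centre line 14 mm below its top. Six upright coloured tabs stand beyond the die table's rim, every 60 degrees, counter-clockwise from above: yellow, red, white, blue, black, green. Each: centre 97 mm from the pivot, 18 mm long radially (88 to 106 mm), 10 mm thick along the rim, 58 to 90 mm above the work surface, on a steel arm 14 mm wide.
- die_table (a joint): Angle of the die table in rad, counter-clockwise from above; 0 (or any whole turn) with the yellow die right under the ram. Turns without end both ways, clicking into a sprung stop every 60 degrees: about 3 N at a tab takes it over the hump half-way between stops, then it runs on by itself into the next stop. It may start between stops.
- table_lift (a joint): Height in m by which the die table has been lifted off its seat on the pivot (0 when seated; it sits there by its own weight of about 1.4 kg). Must stay down.
- lever (a joint): Angle in rad of the press lever (steel rod with a black ball, rising beside the press head to 340 mm above the work surface, at its side away from the robot, leaning towards the column); 0 at rest, grows as it is pulled and lowers the ram. Leave it alone.
- dies: The six dies together (they turn with the die table); origin on the pivot axis, 46 mm above the work surface. Not to be touched.
- eyelet_cup: White cup of brass eyelets, 60 mm across, 32 mm high, origin at the centre of its foot. Bystander.
- berry_cup: Clear cup of red beads, 64 mm across, 36 mm high, origin at the centre of its foot. Bystander.
- spool: White thread spool, 38 mm across, 52 mm high, origin at the centre of its foot. Bystander.
- paint_jar: Paint jar with green cap, 44 mm across, 55 mm high, origin at the centre of its foot. Bystander.
- glass: Drinking glass, 68 mm across, 90 mm high, origin at the centre of its foot. Bystander.
- brush_pot: White pot of paint brushes, 84 mm across, 200 mm high with the brushes, origin at the centre of its foot. Bystander.
- screwdriver: Screwdriver with black handle lying on the table. Bystander.

How it is judged (in metres and radians):
At the end, for the whole second after the job is handed in: The yellow die stands within 4 mm of the ram's axis with the die table at rest (under 0.1 rad/s) and seated (lifted less than 3 mm), the lever is at rest (under 0.1 rad) and every bystander is within 15 mm of where it stood (horizontal distance between yellow_die and ram_tip below 0.004 m and velocity of joint die_table between -0.1 and 0.1 rad/s and value of joint table_lift below 0.003 m and value of joint lever below 0.1 rad and distance of each of eyelet_cup, berry_cup, spool, paint_jar, glass, brush_pot, screwdriver from where it was at the start of the episode below 0.015 m); the robot touches nothing.
It fails at once if the fingers push or squeeze the press or its tabs with more than 25 N, or the arm or gripper's body leans on the press with more than 5 N (contact force between the fingers and press above 25 N or contact force between the arm and press above 5 N).
It fails at once if the die table is lifted off its seat by more than 5 mm (value of joint table_lift above 0.005 m).
It fails at once if the robot touches the dies (more than 1 N) (contact force between any of the fingers, the arm and dies above 1 N).
It fails at once if the press lever is pulled by more than 0.15 rad (value of joint lever above 0.15 rad).
It fails at once if a cup, jar or tool beside the press is lifted, knocked over or shifted by more than 20 mm (distance of any of eyelet_cup, berry_cup, spool, paint_jar, glass, brush_pot, screwdriver from where it was at the start of the episode above 0.02 m).
It also fails if it takes over 64 s, if anything falls off the work surface, if the arm or the gripper's body presses on something with over 40 N, if the wrist force passes 120 N, or if a joint passes its speed limit or range.

ROBOT

A 6-joint arm with a two-finger parallel gripper is mounted at the origin on the work surface. World frame = base frame: x ahead of the robot, y to its left, z up, the work surface at z = 0. Lengths are in mm, angles in degrees, forces in N, time in s.
With the tool pointing down it reaches from about 275 to 750 mm from the base axis. Payload 10.2 kg.
Tool frame: the origin (TCP) lies at the very end of the fingers, on their centre line; the grasp point (between the pads) lies 19 mm behind it; z points along the fingers, y is the direction in which the jaws open and shut (so a half turn about z gives the same grasp; the last joint's range is limited). The gripper opens to 88 mm and grips with 3 to 60 N. Pads are 18 mm wide; open, the fingers measure 123 mm over their backs; the gripper's body (75 mm by 187 mm) begins 45 mm behind the grasp point.
Start: joints at [-75.997, 17.928, 85.812, -0, 76.261, -12.8], TCP at [236.724, -468.608, 238.72] pointing down, gripper open.
Joint ranges: [-168.41, 168.41], [-55.51, 124.54], [10.69, 146.95], [-70.63, 250.63], [1, 178], [-165.06, 165.06]. Speed limits (degrees/s): [136.94, 136.94, 172.46, 180, 180, 180].

INTERFACE

Orientations are given as [roll, pitch, yaw] about the fixed x, y, z axes, in that order (R = Rz(yaw) Ry(pitch) Rx(roll)).
In Python, from station import manip gives the robot as it stands.
- The arm moves only by the tool carry_out, never from a script. Its argument "motion" is a list of rows, each a list of 3 entries, a list of its own where there are three numbers: the closure, from 0 (fully open) to 1 (shut), then the shift along the tool's x, y, z in cm, then the turn about the tool's z in units of 8 degrees (1.0 is 8 degrees). In form: [[gripper, [tx, ty, tz], roll], ...]. A call has 1 to 10 rows; each row shifts and turns the commanded pose from where the row before left it, along the tool's axes as they then stand; what a row does not reach is not made up. A row lasts 1/8 s, in which the tool goes at most 62.5 mm and 10.7 degrees, less where a joint would pass 70% of its speed; a pose out of reach is approached as far as the arm can. A call is refused whole if a number of a shift passes 6.25 or a number of a turn 1, either way. A call with a gripper value outside its range is refused whole. The fingers move at their own pace and stop on an object; "force" is the grip in N (left out, the last holds). Time passes only in rows, so rows that do not move let the fingers close. It gives the time, the measured TCP pose, the force and the opening at its end, in the units of the state.
- manip.get_obs(): the state, without advancing time (a new reading comes with each control period).
- manip.camera(name): name is "side" or "top"; returns a dict with "pixels" (420x560x3 uint8, blue, green, red), "range_z" (420x560 float32, mm along the optical axis (not along the pixel's ray), 0 where there is no reading), "K" (3x3 intrinsics, pixels), "R" (3x3) and "t" (3): a world point X has camera coordinates R X + t. Camera axes: x right, y down, z forward; pixel columns grow to the right and rows downward; lengths in mm; the calibration is good to about 2 mm. A picture is of the moment at which its call begins.
- manip.finish_job(): hands the job in, once; it reports no verdict.
The state is a dict: "t": time; "joint_positions": joint angles; "qvel": joint speeds; "joint_efforts": joint torques, N m; "eef_pos": TCP position; "ee_rot": TCP orientation; "wrist_force": force on the tool from outside, world axes, zero at the start; "ft_torque": the same for the moment, N m; "grip_width": finger opening in mm.
Only numpy, scipy, OpenCV 4.12 (cv2) and the standard library are available. Lean on these libraries where they do the work, as an engineer would, in place of code of your own. Each camera call takes 0.05 s, during which the arm holds its last target.

## Working session

There is one attempt and no reset: what is moved stays moved. The work goes in short steps, Python scripts to look and compute and a tool call to move; the robot and the scene stay as the last step left them, time stands still between calls to the robot, and variables do not carry over. Pictures are saved under pics/ and viewed, and the job is handed in when it is done.

Besides the shell and the picture viewer there is one more tool, called after "Request:" by a JSON object that holds its "op" and its "data", one argument or row to a line. carry_out: Moves the arm, as the interface text tells. Its arguments: {"type":"object","properties":{"motion":{"type":"array","items":{"type":"array"}},"force":{"type":"number"}},"required":["motion"]}

```bash
mkdir -p pics; ls
cat > h.py <<'E'
from station import manip
import cv2, numpy as np
def snap(n,tag):
    c=manip.camera(n); cv2.imwrite(f'pics/{tag}.png',c['pixels']); np.savez(f'pics/{tag}.npz',**c); return c
def px2w(c,u,v,z=None):
    K,R,t=c['K'],c['R'],c['t']
    d=R.T@np.linalg.inv(K)@np.array([u,v,1.]); o=-R.T@t
    if z is None: return o+d*c['range_z'][int(v),int(u)]
    return o+d*(z-o[2])/d[2]
E
python3 - <<'E'
from h import *
for n in('side','top'):
    c=snap(n,n+'0'); print(n,(-c['R'].T@c['t']).round(),c['K'][0,0],c['R'].round(2).tolist())
print(manip.get_obs())
E
```

```text
pics
side [1399.  256.  811.] 399.81802008008697 [[-0.3, 0.95, 0.02], [0.6, 0.21, -0.77], [-0.74, -0.22, -0.64]]
top [ 299.    3. 1453.] 465.8239568586214 [[0.05, -1.0, 0.0], [-0.98, -0.05, -0.21], [0.21, 0.01, -0.98]]
{'t': 0.1, 'joint_positions': array([-7.59963506e+01,  1.79575760e+01,  8.58478771e+01, -5.21046321e-04,
        7.62611330e+01, -1.28003625e+01]), 'qvel': array([-0.04793656, -0.10840461, -0.1200954 ,  0.07883301, -0.04704001,
        0.0461905 ]), 'joint_efforts': array([ 2.66282892e-03, -4.02807176e+01, -2.52644420e+01,  6.96035684e-02,
        3.42027575e-02, -7.21829133e-05]), 'eef_pos': array([ 236.67441265, -468.38987388,  238.21804185]), 'ee_rot': array([-1.79934957e+02, -1.42590395e-02,  2.68041278e+01]), 'wrist_force': array([-0.67594662,  0.47901418, -0.43194913]), 'ft_torque': array([ 0.01318239, -0.01356033, -0.02275194]), 'grip_width': 88.4924771969915}
```

View pics/side0.png

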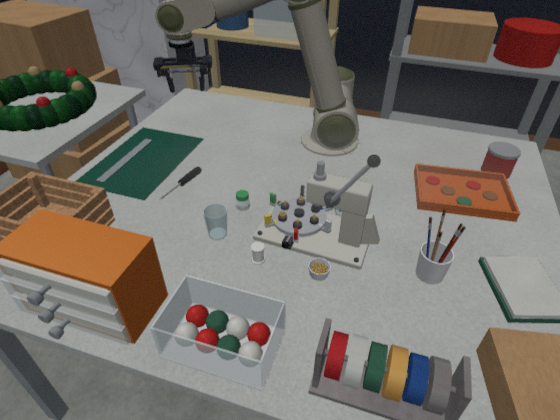

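View pics/top0.png

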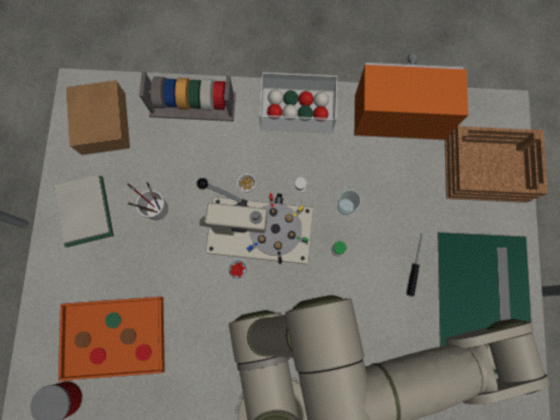

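The side view shows the press around (320,210), and the top view shows its die table around (277,228). I'll enlarge both and mask the tabs.

Run:
```python
from h import *
a=cv2.imread('pics/top0.png')[170:280,190:360]; cv2.imwrite('pics/t1.png',cv2.resize(a,None,fx=4.6,fy=4.6,interpolation=2))
a=cv2.imread('pics/side0.png')[140:290,190:390]; cv2.imwrite('pics/s1.png',cv2.resize(a,None,fx=4,fy=4,interpolation=2))
```

```text
(no output)
```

View pics/t1.png

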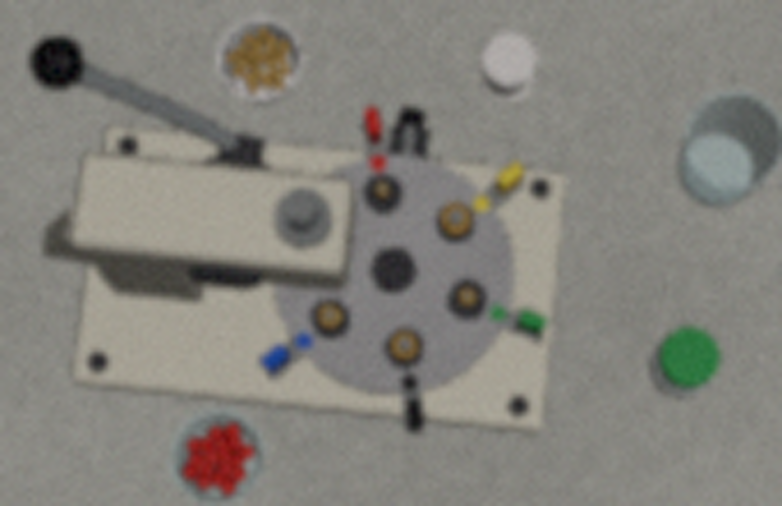

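View pics/s1.png

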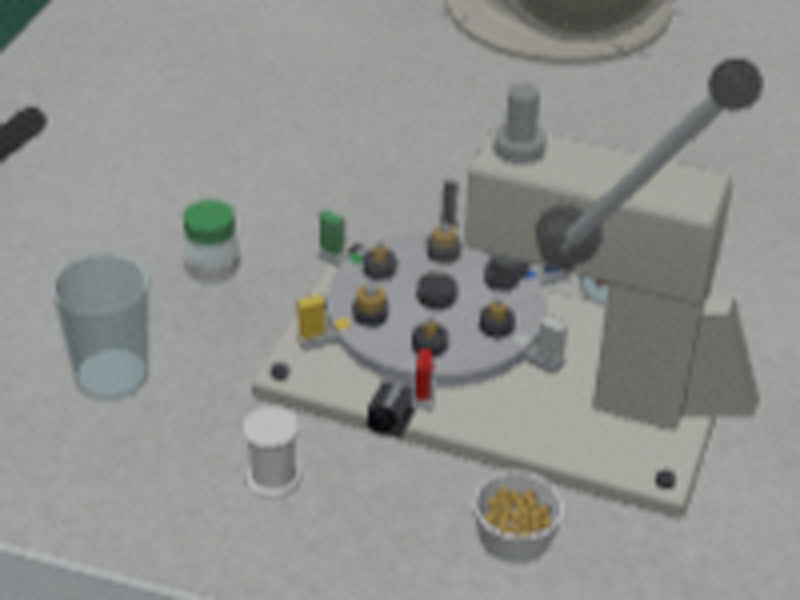

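```bash
cat >> h.py <<'E'
def blobs(c,box,amin=4):
    x0,y0,x1,y1=box; im=c['pixels'][y0:y1,x0:x1]; hsv=cv2.cvtColor(im,cv2.COLOR_BGR2HSV)
    R={'yellow':((22,120,80),(34,255,255)),'green':((50,90,40),(85,255,255)),'blue':((108,120,60),(125,255,255)),'red':((0,170,80),(6,255,255)),'brown':((12,80,60),(21,255,255)),'dark':((0,0,0),(180,255,52))}
    for k,(a,b) in R.items():
        m=cv2.inRange(hsv,a,b); n,l,s,ce=cv2.connectedComponentsWithStats(m)
        for i in range(1,n):
            if s[i,4]>=amin: yield k,s[i,4],ce[i]+[x0,y0]
E
python3 - <<'E'
from h import *
c=dict(np.load('pics/top0.npz'))
for k,a,p in blobs(c,(190,170,360,280)): print(k,a,p.round(1),'z90',px2w(c,*p,90).round(1)[:2],'z58',px2w(c,*p,60).round(1)[:2],'depth',px2w(c,*p).round(0))
# ram top, press base corners holes
K,R,t=c['K'],c['R'],c['t']
u,v=275.5,228.7
print('pivot',px2w(c,u,v,74),px2w(c,u,v))
# disc: fit points by height 55..65
Z=c['range_z'];vv,uu=np.mgrid[170:280,190:360]
P=np.array([px2w(c,a,b) for a,b in zip(uu.ravel(),vv.ravel())])
m=(P[:,2]>52)&(P[:,2]<66)
print(m.sum(),P[m].mean(0))
g=P[m]; ctr,r=cv2.minEnclosingCircle(g[:,:2].astype(np.float32)); print(ctr,r)
b=P[(P[:,2]>10)&(P[:,2]<27)]; print('base',len(b),cv2.minAreaRect(b[:,:2].astype(np.float32)))
h=P[(P[:,2]>190)&(P[:,2]<212)]; print('head',len(h),cv2.minAreaRect(h[:,:2].astype(np.float32)))
E
```

```text
yellow 19 [300.3 208.3] z90 [603.4 -41.7] z58 [610.  -42.7] depth [603. -42.  94.]
yellow 6 [294.2 213.8] z90 [585.4 -24.2] z58 [591.7 -24.8] depth [592. -25.  57.]
green 5 [297.8 237.6] z90 [514.2 -38. ] z58 [518.9 -38.9] depth [519. -39.  59.]
green 14 [305.  239.5] z90 [509.6 -59.5] z58 [514.2 -60.9] depth [509. -59.  94.]
green 121 [339.4 247.4] z90 [ 491.2 -161.8] z58 [ 495.4 -165.4] depth [ 496. -166.   55.]
blue 4 [255.5 243.5] z90 [490.5  85.8] z58 [494.7  87.7] depth [495.  88.  59.]
blue 16 [249.5 247.5] z90 [477.8 102.8] z58 [481.8 104.9] depth [478. 103.  86.]
red 11 [270.5 196.3] z90 [635.9  49.2] z58 [643.3  50.2] depth [636.  49.  91.]
red 111 [237.  269.3] z90 [412.2 135.2] z58 [414.6 138.1] depth [417. 141.  27.]
brown 114 [246.4 182.5] z90 [675.2 124.7] z58 [683.5 127.3] depth [692. 130.  30.]
brown 8 [272.9 211.1] z90 [590.6  39.8] z58 [597.   40.6] depth [592.  40.  84.]
brown 31 [288.6 217.6] z90 [573.1  -8.1] z58 [579.1  -8.4] depth [574.  -8.  84.]
brown 15 [291.3 234.3] z90 [523.2 -18.5] z58 [528.2 -19. ] depth [525. -19.  80.]
brown 26 [261.3 238.4] z90 [506.
[... 486 characters left out ...]
.   30.9] z58 [544.3  31.5] depth [542.  31.  72.]
dark 42 [237.9 229.4] z90 [530.  140.6] z58 [535.1 143.7] depth [513. 130. 191.]
dark 6 [291.5 236.8] z90 [515.6 -19.3] z58 [520.3 -19.8] depth [518. -20.  77.]
dark 13 [279.6 259.6] z90 [446.5  12.5] z58 [449.8  12.7] depth [446.  12.  93.]
pivot [540.44188721  29.52561565  74.        ] [540.11214856  29.48944667  75.88749669]
1739 [541.61939737   4.10216201  59.13578169]
(597.1011962890625, 22.194679260253906) 242.87672424316406
base 2566 ((547.46044921875, 14.908203125), (453.01263427734375, 327.3886413574219), 86.69732666015625)
head 1253 ((556.4276123046875, 137.83712768554688), (165.18234252929688, 90.62771606445312), 84.5198745727539)
```

Run:
```python
from h import *
c=dict(np.load('pics/top0.npz'))
f=lambda x,y,z=None:px2w(c,190+x/4.6,170+y/4.6,z)
B=[f(*p,20) for p in((128,145),(540,187),(518,405),(97,362))]
for b in B: print(b.round(1))
for a,b in((1,0),(2,3)): d=(B[a]-B[b]); d=-d if a==9 else B[b]-B[a]; print(np.degrees(np.arctan2(d[1],d[0])))
print('ram',f(302,217),f(302,205))
P=np.array([[603.4,-41.7],[509.6,-59.5],[477.8,102.8],[635.9,49.2],[446.5,12.5]])
# circle fit
A=np.c_[2*P,np.ones(5)]; s=np.linalg.lstsq(A,(P**2).sum(1),rcond=None)[0]; print(s[:2],np.sqrt(s[2]+s[0]**2+s[1]**2))
d=P-s[:2];print(np.degrees(np.arctan2(d[:,1],d[:,0])))
# head side edges: points z 195..212 w/ local box
import itertools
pts=np.array([px2w(c,u,v) for v in range(195,235) for u in range(200,272)]); h=pts[(pts[:,2]>196)&(pts[:,2]<212)]
print(cv2.minAreaRect(h[:,:2].astype(np.float32)), cv2.fitLine(h[:,:2].astype(np.float32),cv2.DIST_L2,0,.01,.01).ravel())
c=dict(np.load('pics/side0.npz'))
for k,a,p in blobs(c,(235,160,350,255)): print(k,a,p.round(1),px2w(c,*p).round(0))
for n in('eyelet',(190+517/4,140+500/4)),('spool',(190+272/4,140+425/4)),('glass',(190+105/4,140+385/4)),('knob',(190+390/4,140+400/4)): print(n[0],px2w(c,*n[1]).round(0))
```

```text
[627.9 217.   20. ]
[612.4 -66.8  20. ]
[462.4 -57.6  20. ]
[477.5 226.2  20. ]
86.86305166579356
86.95038511892585
ram [537.46969612  79.81047468 252.12557822] [545.41379221  80.53294159 247.45468305]
[541.19559353  31.13085157] 96.07414305636172
[ -49.49955292 -109.21950107  131.49465741   10.80193613 -168.86952324]
((557.21142578125, 138.08729553222656), (164.5467071533203, 89.46217346191406), 85.67939758300781) [6.9406293e-02 9.9758846e-01 5.4782751e+02 1.4416202e+02]
yellow 55 [267.5 218.6] [618. -36.  84.]
yellow 5 [274.8 220.4] [591. -24.  59.]
green 101 [241.7 195.1] [ 509. -160.   56.]
green 34 [272.1 198. ] [521. -56.  79.]
red 31 [295.3 233. ] [651.  54.  86.]
brown 18 [300.4 199.1] [499.  25.  80.]
brown 11 [284.4 202.9] [535. -14.  82.]
brown 28 [282.  214.8] [587.  -4.  82.]
brown 12 [313.8 217.6] [565.  83.  78.]
brown 9 [297. 222.] [600.  44.  79.]
dark 4 [313.5 210.8] [522.  71.  65.]
dark 12 [297.8 215.2] [561.  35.  70.]
dark 10 [281.7 219.5] [592.  -3.  68.]
dark 12 [313.2 222.1] [573.  84.  67.]
dark 5 [299. 227.] [607.  52.  69.]
dark 57 [286.4 244.6] [659.  33.  44.]
eyelet [683. 132.  22.]
spool [696. -35.  50.]
glass [ 666. -175.   18.]
knob [638.  29.  41.]
```

Request:
{"op": "carry_out", "data": {
  "motion": [
    [1, [0, 0, 0], 1],
    [1, [0, 0, 0], 1],
    [1, [0, 0, 0], 1],
    [1, [0, 0, 0], 1],
    [1, [0, 0, 0], 0.6],
    [1, [0, 0, 0], 0],
    [1, [0.4, -1.8, 0], 0],
    [1, [0.6, -2.8, 0], 0],
    [1, [0.8, -4, 0], 0],
    [1, [0.8, -4, 0], 0]
  ],
  "force": 10
}}

```text
t: 1.35
eef_pos: [284.7, -346.8, 238.6]
ee_rot: [-180.0, -0.0, -9.9]
wrist_force: [0.3, -0.2, -1.2]
grip_width: 0.3
```

Request:
{"op": "carry_out", "data": {
  "motion": [
    [1, [0.8, -4, 0], 0],
    [1, [0.9, -4.2, 0], 0],
    [1, [0.9, -4.2, 0], 0],
    [1, [0.9, -4.2, 0], 0],
    [1, [0.9, -4.2, 0], 0],
    [1, [0.9, -4.2, 0], 0],
    [1, [0.9, -4.2, 0], 0],
    [1, [0.9, -4.2, 0], 0],
    [1, [0.9, -4.2, 0], 0],
    [1, [0.9, -4.2, 0], 0]
  ]
}}

```text
t: 2.6
eef_pos: [444.0, 49.4, 238.8]
ee_rot: [-180.0, -0.0, -9.9]
wrist_force: [0.5, 0.8, 0.0]
grip_width: 0.6
```

Run:
```python
from h import *
o=manip.get_obs(); print(o['t'],o['eef_pos'],o['ee_rot'],o['grip_width'],o['wrist_force'],o['joint_positions'])
y=np.radians(o['ee_rot'][2]); d=np.array([445.7,48])-o['eef_pos'][:2]
print('tx,ty mm',d@[np.cos(y),np.sin(y)],d@[np.sin(y),-np.cos(y)])
```

```text
2.6 [443.99014761  49.36179666 238.8083128 ] [-1.79996879e+02 -1.22186759e-02 -9.88609595e+00] 0.5965726576397381 [0.46528613 0.75306002 0.04040755] [-8.74785646e+00  7.96324574e+00  9.83812927e+01  2.99877201e-03
  7.36431833e+01  9.11373950e+01]
tx,ty mm 1.9182697463417067 1.0480107424004517
```

Request:
{"op": "carry_out", "data": {
  "motion": [
    [1, [0.2, 0.1, 2], 0],
    [1, [0, 0, 3], 0],
    [1, [0, 0, 3], 0],
    [1, [0, 0, 2], 0],
    [1, [0, 0, 1], 0],
    [1, [0, 0, 0], 0]
  ]
}}

```text
t: 3.35
eef_pos: [445.8, 46.2, 128.7]
ee_rot: [-180.0, 0.0, -10.0]
wrist_force: [-0.2, -0.8, 0.5]
grip_width: 0.5
```

Run:
```python
from h import *
c=snap('side','side1'); cv2.imwrite('pics/s2.png',cv2.resize(c['pixels'][90:270,190:430],None,fx=3.3,fy=3.3,interpolation=2))
c=snap('top','top1'); cv2.imwrite('pics/t2.png',cv2.resize(c['pixels'][150:300,180:380],None,fx=4,fy=4,interpolation=2))
```

```text
(no output)
```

View pics/s2.png

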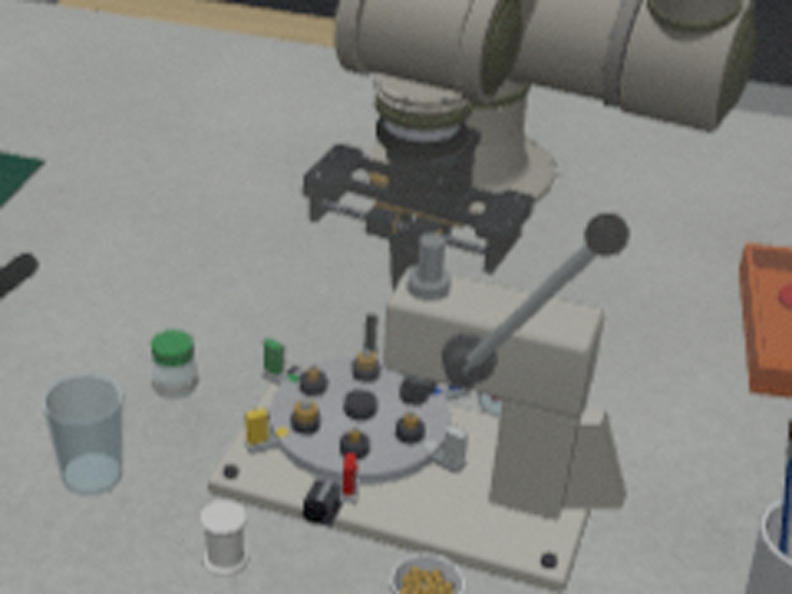

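View pics/t2.png

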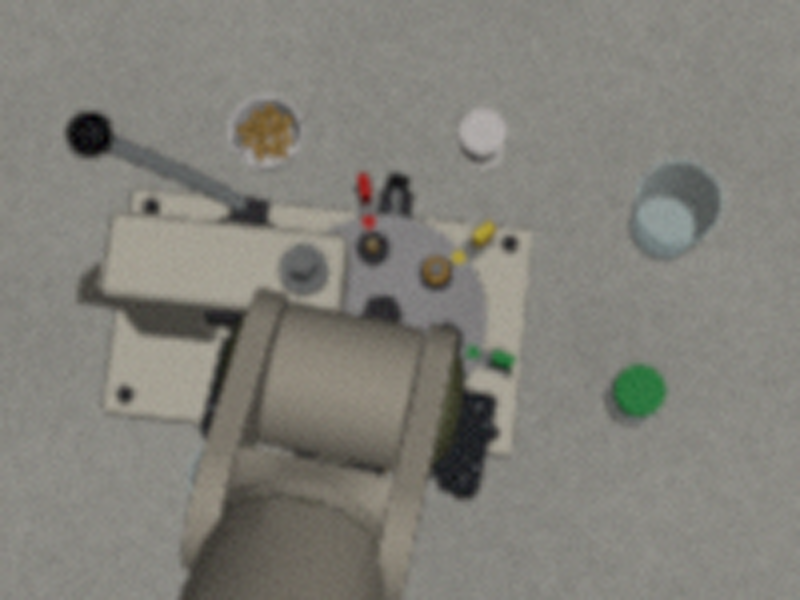

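The arm is clear of the head, lever and tabs. Next I lower the fingers behind the black tab and sweep it round counter-clockwise.

Request:
{"op": "carry_out", "data": {
  "motion": [
    [1, [0, -0.2, 2], 0],
    [1, [0, 0, 2], 0],
    [1, [0, 0, 1.4], 0],
    [1, [0, 0, 0.8], 0],
    [1, [0, 0, 0], 0],
    [1, [0, 0, 0], 0]
  ]
}}

```text
t: 4.2
eef_pos: [446.9, 47.8, 67.2]
ee_rot: [-180.0, -0.1, -10.0]
wrist_force: [0.3, 0.1, 0.7]
grip_width: 0.5
```

Request:
{"op": "carry_out", "data": {
  "motion": [
    [1, [0.013, 0.51, 0], -0.375],
    [1, [0.013, 0.51, 0], -0.375],
    [1, [0.013, 0.51, 0], -0.375],
    [1, [0.013, 0.51, 0], -0.375],
    [1, [0.013, 0.51, 0], -0.375],
    [1, [0.013, 0.51, 0], -0.375]
  ]
}}

```text
t: 4.95
eef_pos: [446.1, 17.8, 67.2]
ee_rot: [-179.9, -0.0, 8.1]
wrist_force: [1.1, 5.8, 0.8]
grip_width: 0.4
```

```bash
cat > chk.py <<'E'
from h import *
import sys
n=sys.argv[1]
o=manip.get_obs(); p=o['eef_pos'][:2]-[541.2,31.1]
print(o['t'],o['eef_pos'].round(1),'yaw',o['ee_rot'][2].round(1),'r',np.hypot(*p).round(1),'th',(np.degrees(np.arctan2(p[1],p[0]))%360).round(1),o['wrist_force'].round(1))
c=snap('top','top'+n)
for k,a,q in blobs(c,(235,190,320,262),6):
    if k in('yellow','green','red','blue'):
        w=px2w(c,*q,90)[:2]-[541.2,31.1]; print(k,a,'r',np.hypot(*w).round(1),'th',np.degrees(np.arctan2(w[1],w[0])).round(1))
cv2.imwrite(f'pics/t{n}z.png',cv2.resize(c['pixels'][150:300,180:380],None,fx=4,fy=4,interpolation=2))
c=snap('side','side'+n)
cv2.imwrite(f'pics/s{n}z.png',cv2.resize(c['pixels'][90:270,190:430],None,fx=3.3,fy=3.3,interpolation=2))
E
python3 chk.py 5
```

```text
4.95 [446.1  17.8  67.2] yaw 8.1 r 96.1 th 187.9 [1.1 5.8 0.8]
yellow 20 r 96.0 th -40.1
yellow 6 r 70.4 th -41.8
green 6 r 73.4 th -102.3
green 17 r 96.1 th -100.2
red 9 r 96.5 th 20.0
```

View pics/s5z.png

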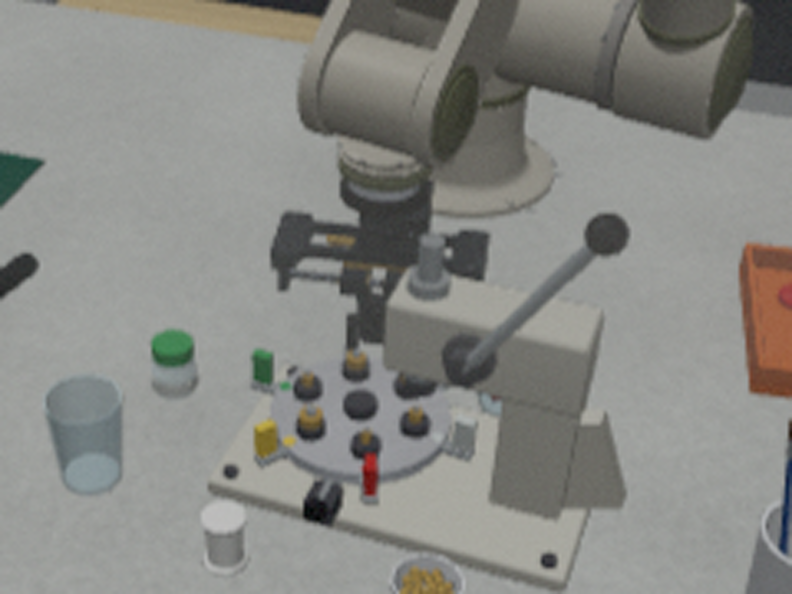

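The push works: yellow moved from -49.5° to -40°, with a force of about 6 N. I'll continue the sweep.

Request:
{"op": "carry_out", "data": {
  "motion": [
    [1, [0.013, 0.51, 0], -0.375],
    [1, [0.013, 0.51, 0], -0.375],
    [1, [0.013, 0.51, 0], -0.375],
    [1, [0.013, 0.51, 0], -0.375],
    [1, [0.013, 0.51, 0], -0.375],
    [1, [0.013, 0.51, 0], -0.375],
    [1, [0.013, 0.51, 0], -0.375],
    [1, [0.013, 0.51, 0], -0.375],
    [1, [0.013, 0.51, 0], -0.375]
  ]
}}

```text
t: 6.18
eef_pos: [461.0, -23.6, 66.4]
ee_rot: [-179.7, 0.1, 35.1]
wrist_force: [-7.1, 8.3, 3.0]
grip_width: 0.4
```

```bash
python3 chk.py 6
```

```text
6.175 [461.  -23.6  66.4] yaw 35.1 r 97.1 th 214.3 [-7.1  8.3  3. ]
yellow 20 r 96.1 th -14.5
green 16 r 96.6 th -74.9
green 7 r 72.7 th -77.1
red 10 r 95.2 th 45.4
```

Request:
{"op": "carry_out", "data": {
  "motion": [
    [1, [0.006, 0.34, 0], -0.25],
    [1, [0.006, 0.34, 0], -0.25],
    [1, [0.006, 0.34, 0], -0.25]
  ]
}}

```text
t: 6.65
eef_pos: [467.2, -31.9, 66.5]
ee_rot: [-179.7, 0.1, 41.0]
wrist_force: [-7.8, 6.7, 3.7]
grip_width: 0.4
```

```bash
python3 chk.py 7
```

```text
6.65 [467.2 -31.9  66.5] yaw 41.0 r 97.2 th 220.4 [-7.8  6.7  3.7]
yellow 21 r 96.4 th -8.3
yellow 8 r 68.7 th -9.8
green 14 r 96.6 th -69.1
green 6 r 72.1 th -71.0
```

View pics/s7z.png

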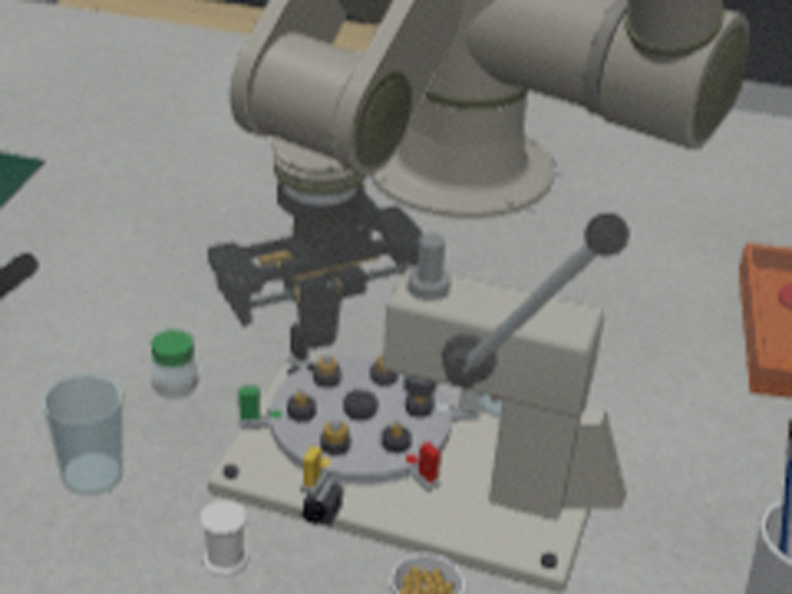

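Request:
{"op": "carry_out", "data": {
  "motion": [
    [1, [0.006, 0.34, 0], -0.25],
    [1, [0.006, 0.34, 0], -0.25],
    [1, [0.006, 0.34, 0], -0.25],
    [1, [0.006, 0.34, 0], -0.25]
  ]
}}

```text
t: 7.25
eef_pos: [476.9, -41.9, 66.5]
ee_rot: [-179.7, 0.1, 49.0]
wrist_force: [-8.6, 2.2, 3.5]
grip_width: 0.4
```

```bash
python3 chk.py 8
```

```text
7.25 [476.9 -41.9  66.5] yaw 49.0 r 97.3 th 228.6 [-8.6  2.2  3.5]
yellow 22 r 96.6 th -1.2
yellow 6 r 68.7 th -1.0
green 18 r 97.3 th -60.8
```

Request:
{"op": "carry_out", "data": {
  "motion": [
    [1, [0.006, 0.34, 0], -0.25],
    [1, [0.006, 0.34, 0], -0.25],
    [1, [0.006, 0.34, 0], -0.25],
    [1, [0, 0, 0], 0],
    [1, [0, 0, 0], 0],
    [1, [0, 0, 0], 0],
    [1, [0, 0, 0], 0]
  ]
}}

```text
t: 8.22
eef_pos: [486.4, -48.9, 66.7]
ee_rot: [-180.0, 0.0, 55.0]
wrist_force: [-4.4, -0.8, 2.7]
grip_width: 0.1
```

```bash
python3 chk.py 9
```

```text
8.225 [486.4 -48.9  66.7] yaw 55.0 r 97.0 th 235.6 [-4.4 -0.8  2.7]
yellow 18 r 96.0 th 6.3
yellow 6 r 68.7 th 6.5
green 18 r 96.4 th -53.9
```

View pics/s9z.png

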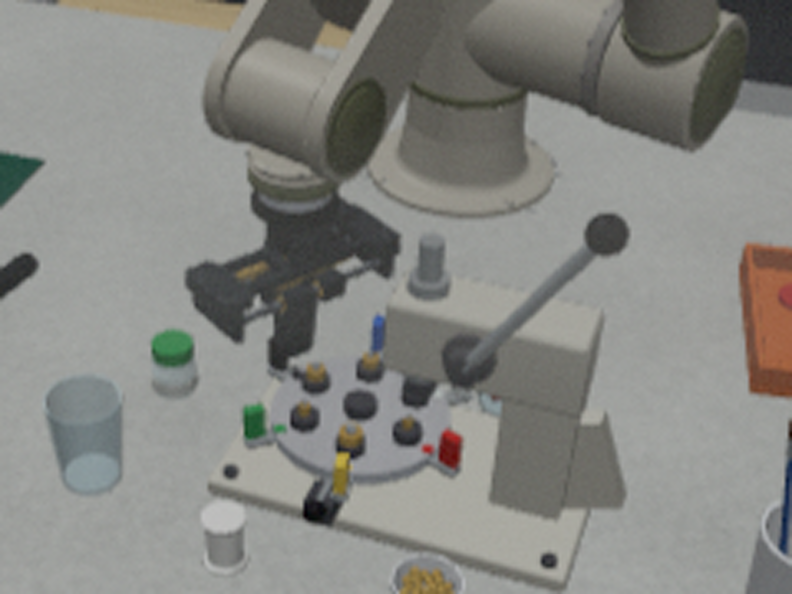

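Request:
{"op": "carry_out", "data": {
  "motion": [
    [1, [0.006, 0.34, 0], -0.25],
    [1, [0.006, 0.34, 0], -0.25],
    [1, [0, 0, 0], 0],
    [1, [0, 0, 0], 0],
    [1, [0, 0, 0], 0],
    [1, [0, 0, 0], 0]
  ]
}}

```text
t: 9.07
eef_pos: [492.5, -52.7, 66.8]
ee_rot: [180.0, -0.0, 59.0]
wrist_force: [0.4, 0.6, 0.3]
grip_width: 0.5
```

```bash
python3 chk.py 10
```

```text
9.075 [492.5 -52.7  66.8] yaw 59.0 r 96.9 th 239.8 [0.4 0.6 0.3]
yellow 16 r 96.7 th 11.6
yellow 6 r 69.3 th 11.5
green 18 r 96.3 th -48.5
```

Request:
{"op": "carry_out", "data": {
  "motion": [
    [1, [0, 0, 0], 0],
    [1, [0, 0, 0], 0],
    [1, [0, 0, 0], 0],
    [1, [0, 0, 0], 0],
    [1, [0, 0, 0], 0],
    [1, [0, 0, 0], 0],
    [1, [0, 0, 0], 0],
    [1, [0, 0, 0], 0]
  ]
}}

```text
t: 10.18
eef_pos: [492.3, -52.6, 66.7]
ee_rot: [180.0, 0.0, 59.0]
wrist_force: [-0.3, 0.5, -0.1]
grip_width: 0.3
```

```bash
python3 chk.py 11
```

```text
10.175 [492.3 -52.6  66.7] yaw 59.0 r 97.0 th 239.7 [-0.3  0.5 -0.1]
yellow 17 r 96.4 th 11.7
yellow 6 r 69.3 th 11.5
green 19 r 96.5 th -48.6
```

View pics/s11z.png

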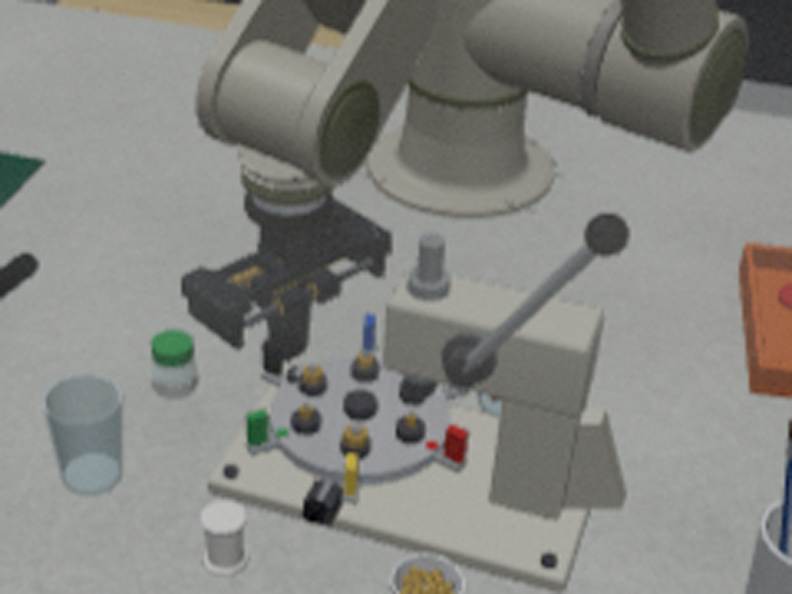

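View pics/t11z.png

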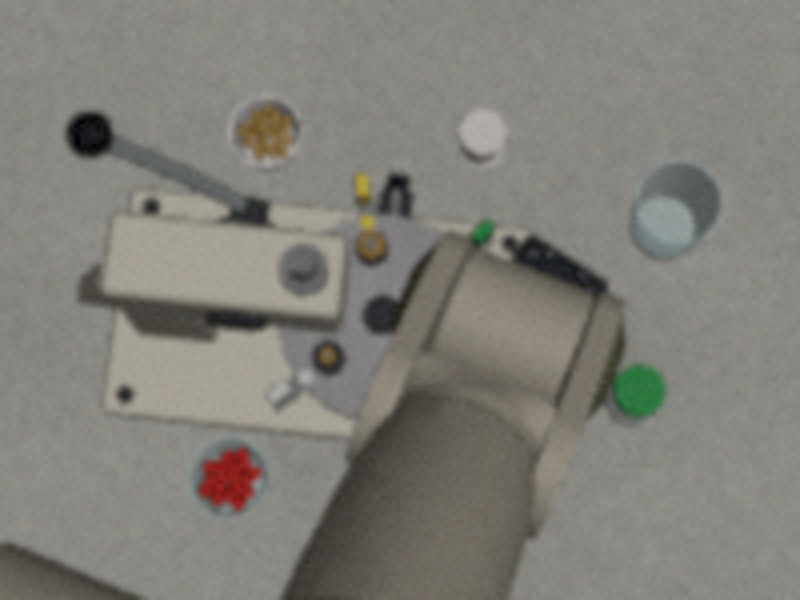

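Request:
{"op": "carry_out", "data": {
  "motion": [
    [1, [0.006, 0.34, 0], -0.25],
    [1, [0.006, 0.34, 0], -0.25],
    [1, [0, 0, 0], 0],
    [1, [0, 0, 0], 0],
    [1, [0, 0, 0], 0],
    [1, [0, 0, 0], 0]
  ]
}}

```text
t: 11.02
eef_pos: [498.3, -56.0, 66.8]
ee_rot: [180.0, -0.0, 63.0]
wrist_force: [0.7, 0.2, 0.0]
grip_width: 0.7
```

```bash
python3 chk.py 12
```

```text
11.025 [498.3 -56.   66.8] yaw 63.0 r 97.1 th 243.8 [0.7 0.2 0. ]
yellow 18 r 95.9 th 15.4
yellow 7 r 68.5 th 15.8
green 11 r 99.3 th -44.6
```

Request:
{"op": "carry_out", "data": {
  "motion": [
    [1, [0.006, 0.34, 0], -0.25],
    [1, [0.006, 0.34, 0], -0.25],
    [1, [0.006, 0.34, 0], -0.25],
    [1, [0.006, 0.34, 0], -0.25],
    [1, [0, 0, 0], 0],
    [1, [0, 0, 0], 0],
    [1, [0, 0, 0], 0],
    [1, [0, 0, 0], 0]
  ]
}}

```text
t: 12.12
eef_pos: [510.8, -61.2, 66.8]
ee_rot: [180.0, -0.0, 71.0]
wrist_force: [0.8, -0.3, -0.1]
grip_width: 0.6
```

```bash
python3 chk.py 13
```

```text
12.125 [510.8 -61.2  66.8] yaw 71.0 r 97.2 th 251.8 [ 0.8 -0.3 -0.1]
yellow 17 r 95.3 th 23.7
```

Request:
{"op": "carry_out", "data": {
  "motion": [
    [1, [0.006, 0.34, 0], -0.25],
    [1, [0.006, 0.34, 0], -0.25],
    [1, [0.006, 0.34, 0], -0.25],
    [1, [0.006, 0.34, 0], -0.25],
    [1, [0, 0, 0], 0],
    [1, [0, 0, 0], 0],
    [1, [0, 0, 0], 0],
    [1, [0, 0, 0], 0]
  ]
}}

```text
t: 13.22
eef_pos: [523.6, -64.8, 66.5]
ee_rot: [-179.9, 0.0, 79.1]
wrist_force: [-5.2, -0.9, 1.3]
grip_width: 0.6
```

```bash
python3 chk.py 14
```

```text
13.225 [523.6 -64.8  66.5] yaw 79.1 r 97.5 th 259.6 [-5.2 -0.9  1.3]
yellow 17 r 95.9 th 30.3
```

Request:
{"op": "carry_out", "data": {
  "motion": [
    [1, [0.006, 0.34, 0], -0.25],
    [1, [0.006, 0.34, 0], -0.25],
    [1, [0.006, 0.34, 0], -0.25],
    [1, [0.006, 0.34, 0], -0.25],
    [1, [0.006, 0.34, 0], -0.25],
    [1, [0.006, 0.34, 0], -0.25]
  ]
}}

```text
t: 14.08
eef_pos: [543.1, -67.1, 66.4]
ee_rot: [-179.8, 0.0, 91.1]
wrist_force: [-11.2, -4.5, 2.8]
grip_width: 0.4
```

```bash
python3 chk.py 15
```

```text
14.075 [543.1 -67.1  66.4] yaw 91.1 r 98.2 th 271.1 [-11.2  -4.5   2.8]
yellow 19 r 95.8 th 41.6
green 22 r 95.5 th -19.3
green 9 r 70.4 th -21.0
```

Request:
{"op": "carry_out", "data": {
  "motion": [
    [1, [0.02, 0.34, 0], -0.25],
    [1, [0.02, 0.34, 0], -0.25],
    [1, [0.02, 0.34, 0], -0.25],
    [1, [0.02, 0.34, 0], -0.25]
  ]
}}

```text
t: 14.68
eef_pos: [557.2, -65.8, 66.6]
ee_rot: [-179.9, 0.1, 99.1]
wrist_force: [-7.7, -7.6, 2.8]
grip_width: 0.3
```

Request:
{"op": "carry_out", "data": {
  "motion": [
    [1, [0.006, 0.34, 0], -0.25],
    [1, [0.006, 0.34, 0], -0.25],
    [1, [0.006, 0.34, 0], -0.25],
    [1, [0.006, 0.34, 0], -0.25]
  ]
}}

```text
t: 15.18
eef_pos: [570.8, -62.9, 66.7]
ee_rot: [-179.9, 0.1, 107.1]
wrist_force: [-6.2, -6.2, 1.3]
grip_width: 0.6
```

```bash
python3 chk.py 16
```

```text
15.175 [570.8 -62.9  66.7] yaw 107.1 r 98.5 th 287.5 [-6.2 -6.2  1.3]
green 20 r 96.1 th -2.5
red 9 r 95.7 th 118.9
```

View pics/s16z.png

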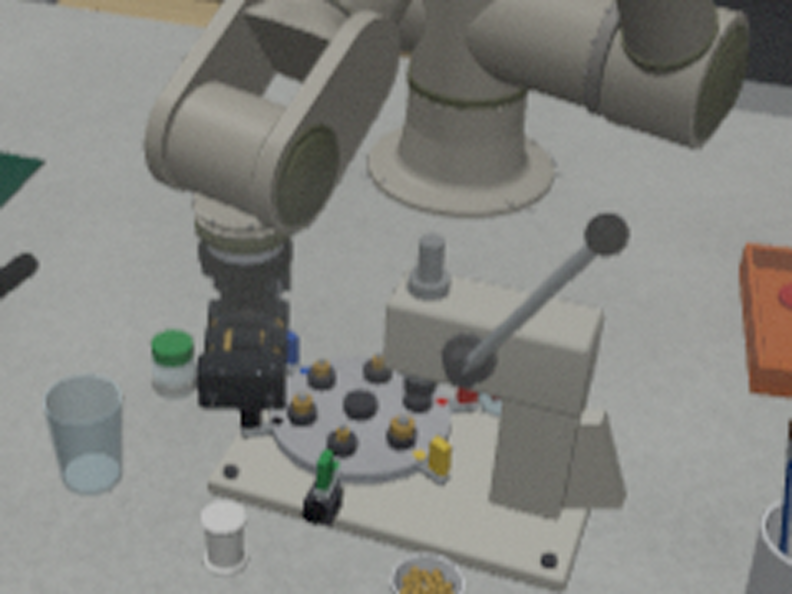

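View pics/t16z.png

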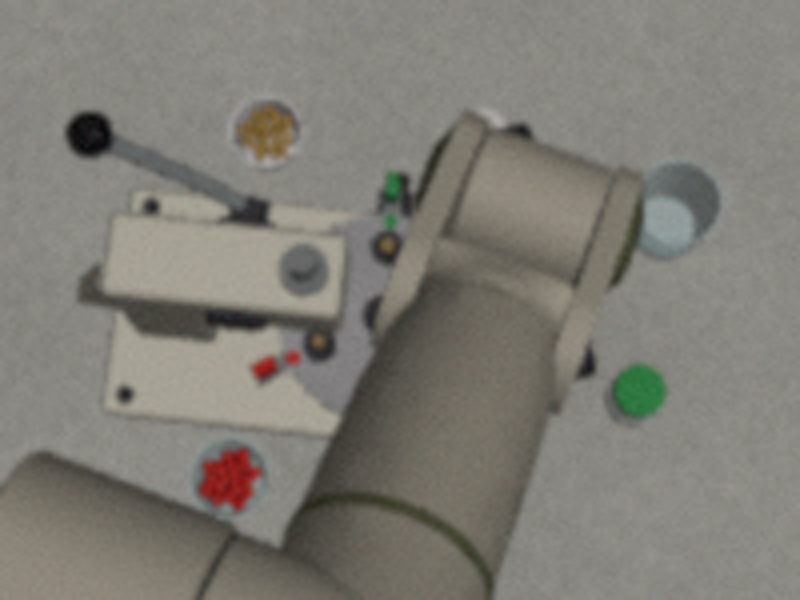

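At the hump now, with green at -2.5° and so yellow at 57.5°. A bit more should carry it over.

Request:
{"op": "carry_out", "data": {
  "motion": [
    [1, [0.015, 0.34, 0], -0.25],
    [1, [0.015, 0.34, 0], -0.25],
    [1, [0.015, 0.34, 0], -0.25],
    [1, [0.015, 0.34, 0], -0.25],
    [1, [0, 0, 0], 0],
    [1, [0, 0, 0], 0],
    [1, [0, 0, 0], 0],
    [1, [0, 0, 0], 0]
  ]
}}

```text
t: 16.27
eef_pos: [583.6, -56.4, 66.8]
ee_rot: [180.0, 0.0, 115.0]
wrist_force: [-0.4, -0.3, -0.0]
grip_width: 0.5
```

```bash
python3 chk.py 17
```

```text
16.275 [583.6 -56.4  66.8] yaw 115.0 r 97.2 th 295.8 [-0.4 -0.3 -0. ]
green 15 r 96.1 th 7.9
green 6 r 69.3 th 8.2
red 11 r 95.8 th 128.5
```

Request:
{"op": "carry_out", "data": {
  "motion": [
    [1, [0.006, 0.34, 0], -0.25],
    [1, [0.006, 0.34, 0], -0.25],
    [1, [0.006, 0.34, 0], -0.25],
    [1, [0.006, 0.34, 0], -0.25],
    [1, [0.006, 0.34, 0], -0.25],
    [1, [0.006, 0.34, 0], -0.25],
    [1, [0, 0, 0], 0],
    [1, [0, 0, 0], 0],
    [1, [0, 0, 0], 0]
  ]
}}

```text
t: 17.5
eef_pos: [601.0, -45.9, 66.8]
ee_rot: [180.0, 0.0, 127.0]
wrist_force: [1.3, 0.2, 0.8]
grip_width: 0.3
```

```bash
python3 chk.py 18
```

```text
17.5 [601.  -45.9  66.8] yaw 127.0 r 97.5 th 307.8 [1.3 0.2 0.8]
green 14 r 95.3 th 19.6
red 9 r 96.5 th 140.3
```

View pics/s18z.png

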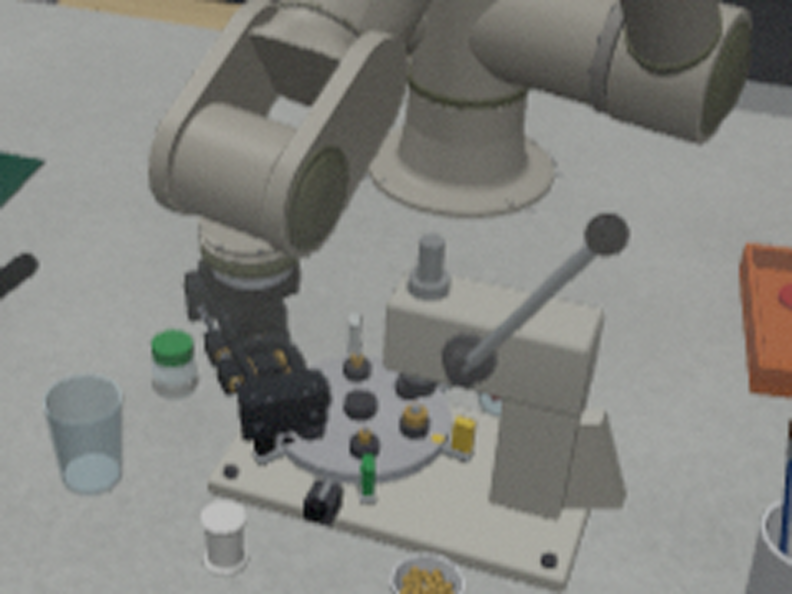

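Request:
{"op": "carry_out", "data": {
  "motion": [
    [1, [0.006, 0.34, 0], -0.25],
    [1, [0.006, 0.34, 0], -0.25],
    [1, [0.006, 0.34, 0], -0.25],
    [1, [0, 0, 0], 0],
    [1, [0, 0, 0], 0],
    [1, [0, 0, 0], 0]
  ]
}}

```text
t: 18.35
eef_pos: [608.8, -39.3, 66.7]
ee_rot: [180.0, 0.0, 133.0]
wrist_force: [-0.4, 0.8, 0.2]
grip_width: 0.5
```

```bash
python3 chk.py 19
```

```text
18.35 [608.8 -39.3  66.7] yaw 133.0 r 97.6 th 313.9 [-0.4  0.8  0.2]
green 16 r 95.3 th 26.0
green 6 r 68.6 th 26.4
```

Request:
{"op": "carry_out", "data": {
  "motion": [
    [1, [0, -0.7, 0], 0],
    [1, [0, -0.7, 0], 0],
    [1, [0, 0, -2], 0],
    [1, [0, 0, -4], 0],
    [1, [0, 0, -5], 0],
    [1, [0, 0, -5], 0],
    [1, [0, 0, -2], 0],
    [1, [0, 0, 0], 0]
  ]
}}

```text
t: 19.45
eef_pos: [598.6, -49.4, 247.9]
ee_rot: [179.9, 0.1, 133.0]
wrist_force: [0.2, -0.6, -1.7]
grip_width: 0.4
```

```bash
python3 chk.py 20
```

```text
19.45 [598.6 -49.4 247.9] yaw 133.0 r 98.9 th 305.5 [ 0.2 -0.6 -1.7]
green 18 r 95.3 th 26.1
```

View pics/s20z.png

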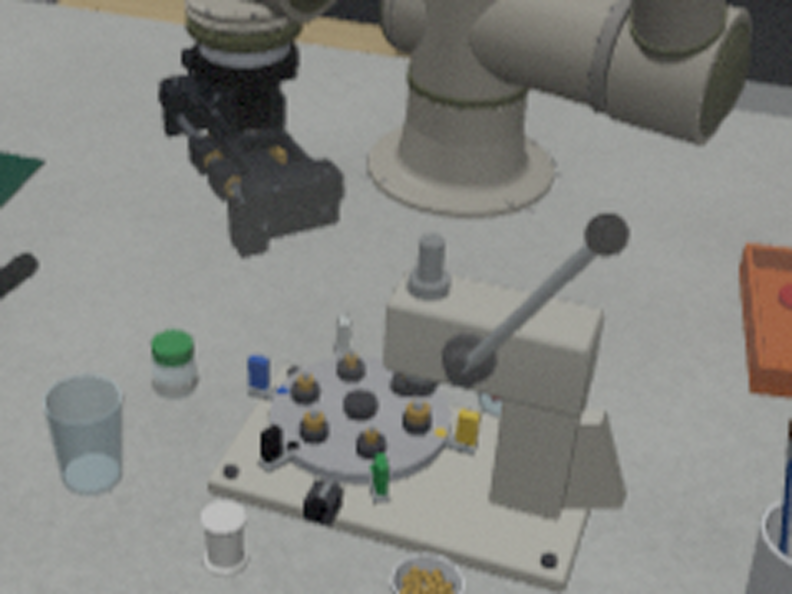

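View pics/t20z.png

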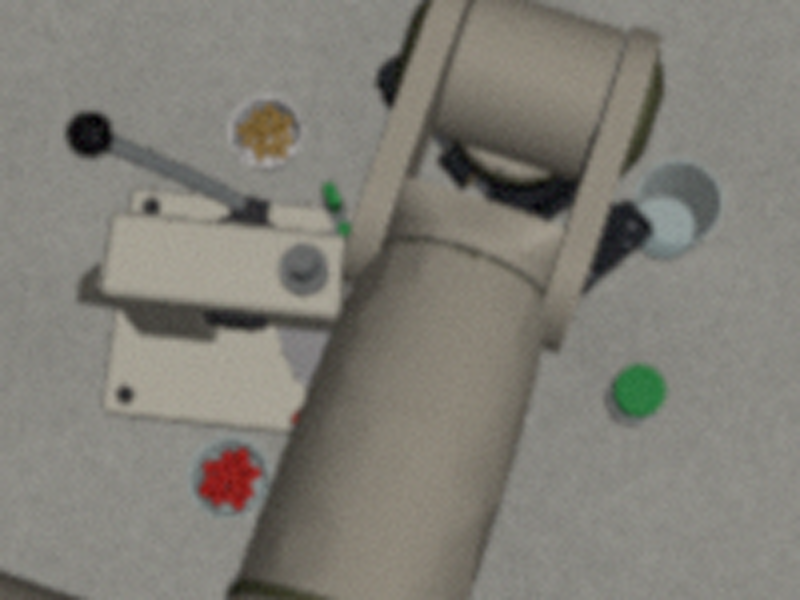

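Request:
{"op": "carry_out", "data": {
  "motion": [
    [1, [-0.4, -1.5, -0.5], 0],
    [1, [-0.8, -3.5, 0], 0],
    [1, [-0.8, -4, 0], 0],
    [1, [-0.8, -4, 0], 0],
    [1, [-0.8, -4, 0], 0],
    [1, [-0.8, -4, 0], 0],
    [1, [-0.8, -4, 0], 0],
    [1, [-0.8, -4, 0], 0],
    [1, [-0.8, -3, 0], 0],
    [1, [0, 0, 0], 0]
  ]
}}

```text
t: 20.8
eef_pos: [409.3, -318.4, 251.2]
ee_rot: [-180.0, -0.1, 132.8]
wrist_force: [-0.0, 1.0, -1.0]
grip_width: 0.4
```

```bash
python3 chk.py 21
python3 - <<'E'
from h import *
c=dict(np.load('pics/top21.npz'))
for k,a,p in blobs(c,(190,170,360,280),6): print(k,a,p.round(1),px2w(c,*p,90).round(1)[:2])
E
```

```text
20.8 [ 409.3 -318.4  251.2] yaw 132.8 r 373.6 th 249.3 [-0.  1. -1.]
green 17 r 95.9 th 26.0
blue 16 r 95.9 th -94.4
red 10 r 96.1 th 146.6
green 17 [262.5 198.6] [627.4  73.1]
green 121 [339.4 247.4] [ 491.2 -161.8]
blue 16 [307.  231.5] [533.8 -64.5]
red 10 [255.5 253.5] [461.   84.1]
red 108 [237.  269.3] [412.3 135.1]
brown 113 [246.4 182.6] [674.9 124.7]
brown 13 [268.8 212.2] [586.8  51.9]
brown 28 [285.3 214.5] [582.1   2.1]
brown 25 [292.4 229.9] [536.6 -21.1]
brown 7 [264.  241.7] [497.1  61.1]
brown 16 [282.  243.5] [494.4   7.8]
dark 87 [202.  183.3] [666.2 258.6]
dark 25 [278.8 197.6] [633.2  24.2]
dark 22 [242.5 202.8] [611.7 132.1]
dark 16 [294.3 202.6] [619.8 -23.2]
dark 6 [270.3 213.8] [581.9  47. ]
dark 44 [275.1 228.4] [538.6  30.4]
dark 44 [238.2 229.5] [530.  139.5]
dark 10 [264.8 243.7] [491.3  58.4]
```

View pics/t21z.png

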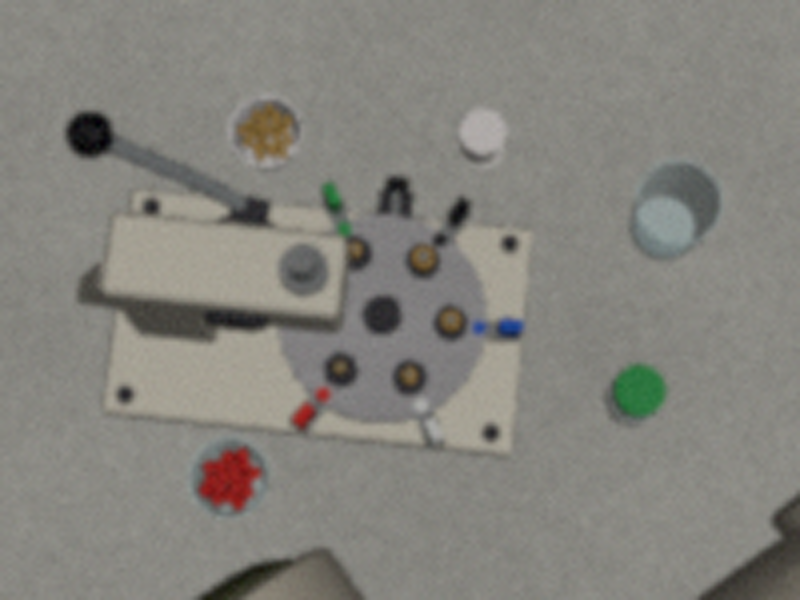

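Run:
```python
from h import *
a=cv2.imread('pics/top0.png');b=cv2.imread('pics/top21.png')
d=cv2.absdiff(a,b).max(2)
for n,(u,v) in dict(spool=(300,184),glass=(348,202),pot=(148,203),jar=(339,247),berry=(237,269),eyelet=(246,182),driver=(415,265),ball=(202,183)).items():
    print(n,d[v-14:v+14,u-14:u+14].mean().round(1))
c=snap('top','topf'); 
for k,s,p in blobs(c,(235,190,320,262),9):
    if k in('green','blue','red'):w=px2w(c,*p,90)[:2]-[541.2,31.1]; print(k,np.degrees(np.arctan2(w[1],w[0])).round(1))
print(manip.finish_job())
```

```text
spool 3.2
glass 3.2
pot 3.4
jar 3.4
berry 3.5
eyelet 3.2
driver 37.6
ball 3.6
green 26.0
blue -94.2
red 146.8
the job is handed in; nothing more can be done
None
```

The yellow die is under the ram to within about 1 mm by my measurements, and the job is handed in. I put the closed fingertips behind the black tab and swept it counter-clockwise about 135° in one slow push. I then backed off, lifted straight up and moved the hand well clear.

**Last checks**
- **Die position:** the visible tabs put the yellow tab at about 86° in the world frame, and the press axis measures about 86.9°. That is roughly 1 mm off at the die, against the 4 mm allowed. The die itself is hidden under the press head, so this comes from the other tabs.
- **At rest:** the tab angles were the same in pictures taken before and after the hand withdrew, and again just before hand-in.
- **Forces:** the wrist force readings I took while pushing peaked at about 12 N, against the 25 N limit.
- **Bystanders and lever:** the spool, glass, brush pot, paint jar, both cups and the lever ball look unchanged in the before and after pictures.

**What disagreed or could not be checked**
- **No click seen:** the table did not run on into the stops by itself as described. Friction held it wherever I left it, so I pushed it all the way to the final angle.
- **Push force:** moving pushes reached 8 to 12 N on the rise to each hump, well above the 3 N stated.
- **Screwdriver:** its patch of the final top picture did not match the first one, most likely because the parked arm covers it. I did not confirm this. The hand stayed about 240 mm or more above the table except right at the press.

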